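# Nip up the clamp screw of the grinder's work rest

## Robot

A 6-joint arm with a two-finger parallel gripper is mounted at the origin on the work surface. World frame = base frame: x ahead of the robot, y to its left, z up, the work surface at z = 0. Lengths are in m, angles in degrees, forces in N, time in s.
With the tool pointing down it reaches from about 0.375 to 0.9 m from the base axis. Payload 3.1 kg.
Tool frame: the origin (TCP) lies at the very end of the fingers, on their centre line; the grasp point (between the pads) lies 19 mm behind it; z points along the fingers, y is the direction in which the jaws open and shut (so a half turn about z gives the same grasp; the last joint's range is limited). The gripper opens to 87 mm and grips with 3 to 60 N. Pads are 19 mm wide; open, the fingers measure 117 mm over their backs; the gripper's body (75 mm by 190 mm) begins 51 mm behind the grasp point.
Start: joints at [60.476, 30.224, 82.088, -0, 67.689, -10.227], TCP at [0.207, 0.59, 0.223] pointing down, gripper open.
Joint ranges: [-176.69, 176.69], [-43.24, 126.21], [12.49, 139.97], [-82, 262], [0, 151.66], [-163.58, 163.58]. Speed limits (degrees/s): [159.86, 159.86, 180, 180, 180, 180].

## Interface

Orientations are given as a 3x3 rotation matrix whose columns are the frame's x, y, z axes.
In Python, from rig import read_state, capture, hand_in gives the robot as it stands. The module is installed in compiled form; this text tells all that it offers.
- The arm moves only by the tool send_rows, never from a script. Its argument "moves" is one flat list of numbers, 7 for each row, row after row: the turn, a rotation vector about the world's x, y, z in degrees, then the shift along the world's x, y, z in cm, then the gripper's target within -1 to 1 (fully open at 1, half-way at 0, shut at -1). In form: [rx, ry, rz, tx, ty, tz, hand, rx, ry, rz, tx, ty, tz, hand, ...]. A call has 1 to 20 rows; each row shifts and turns the commanded pose from where the row before left it; what a row does not reach is not made up. A row lasts 1/10 s, in which the tool goes at most 50 mm and 8.59 degrees, less where a joint would pass 70% of its speed; a pose out of reach is approached as far as the arm can. A call with a gripper value outside its range is refused whole. The fingers move at their own pace and stop on an object; the grip force is fixed at half the most. Time passes only in rows, so rows that do not move let the fingers close. It gives the time, the measured TCP pose, the force and the opening at its end, in the units of the state.
- read_state(): the state, without advancing time (a new reading comes with each control period).
- capture(name): name is "side" or "top" or "wrist"; returns a dict with "pixels" (384x512x3 uint8, red, green, blue), "vertical_fov" (degrees; the focal length in pixels is half the picture's height over the tangent of half this angle, whatever the lens; pixels are square), "cx", "cy" (the principal point, pixels), "rvec" (rotation vector, rad) and "tvec" (3), from world to camera coordinates, as OpenCV has them. Camera axes: x right, y down, z forward; pixel columns grow to the right and rows downward; lengths in m; the calibration is good to about 2 mm. A picture is of the moment at which its call begins. There is no depth.
- hand_in(): hands the job in, once; it reports no verdict.
The state is a dict: "time_s": time; "joint_positions": joint angles; "qvel": joint speeds; "tau": joint torques, N m; "position": TCP position; "tcp_rot": TCP orientation; "force": force on the tool from outside, world axes, zero at the start; "moment": the same for the moment, N m; "opening": opening from 0.0 (shut) to 1.0 (fully open).
Only numpy, scipy, OpenCV 4.12 (cv2) and the standard library are available. Lean on these libraries where they do the work, as an engineer would, in place of code of your own. Each camera call takes 0.05 s, during which the arm holds its last target.

## Task

Take the blue-handled hex key from its wooden holder and fit it into the cap screw sunk deep in the green clamp block: press only lightly and turn the key until it drops fully home in the socket, so that the socket's edges are not rounded over. Then tighten the screw clockwise by an eighth of a turn, and leave the key standing fully home in the screw, let go, for the next adjustment. Leave the other things on the bench alone.

Things in the scene. Friction and masses are not known exactly. Their poses are not given: they have to be found in the camera images.
- key_grip (a point): Centre of the hex key's handle, a blue block 64 mm long (x), 28 mm thick (y, the flat faces to grip), 42 mm tall (z, up), 116 mm above the tip's end, on top of a steel hexagonal shank 22 mm across flats, 25.4 across corners; two of its flats face the handle's +x and -x ends. The key, about 0.32 kg, stands upright, tip down, loose in the holder's round hole.
- key_tip (a point): End of the key's tip, on its axis, axes as key_grip. The lowest 6 mm are a round pilot: a cone from 12 to 21.6 mm diameter over 4.8 mm, then a 21.6 mm cylinder. Above it the full hexagon begins with a flat step and runs up to the handle's underside, 95 mm above this tip.
- holder_top (a point): Centre of the round hole in the top of the light wooden key holder, a fixed block 70 x 70 x 50 mm on a dark steel foot 100 x 90 mm; the hole is 28 mm wide and 40 mm deep, so the key's tip stands 10 mm above the bench. z up.
- mouth (a point): Centre of the 34 mm round access hole in the flat top of the green clamp block (70 x 70 mm, top 70 mm above the bench) of the work rest, fixed to the bench. z up; x points to the rest's steel plate (80 x 100 mm, 66 mm high, centre 130 mm from here). The hole goes straight down 32 mm to the screw's head; the screw's hexagonal socket is on its axis.
- socket (a point): Centre of the floor of the screw's hexagonal socket, 50 mm below mouth; axes as mouth, not turning with the screw. Socket 22.6 mm across flats, 18 mm deep, at an unknown angle. The pilot enters at any angle (tip then 12 mm above the floor, step on the rim); the hexagon drops those 12 mm only within about 3 degrees of a match, one every 60 degrees.
- screw (a joint): Angle by which the cap screw has been turned since the start, rad, 0 at the start, growing clockwise seen from above (tightening); range -0.7 to 1.6. It does not tell the socket's angle. Turning takes about 0.08 N m of dry friction; it stays where it is left. The key has about 3 degrees of play to either side. A 5 N push is enough for the key to drop.
- grease_tin_center (a point): Bystander: yellow tin, 68 mm wide, 70 mm tall, at its middle.
- collar_center (a point): Bystander: steel collar lying flat, 58 mm wide, 22 mm tall, at its middle.
- push_block_center (a point): Bystander: wooden push block, 110 x 45 x 30 mm, at its middle.
- oil_bottle_center (a point): Bystander: white oil bottle, 48 mm wide, 100 mm tall, at its middle.
Mind the look-alikes: they are no part of the job. Of the things that look like the part that bears key_grip, the largest one is meant.

How it is judged (in metres and radians):
On the way, in this order (a step that is already met when the one before it is completed fails the run):
1. the key is fully home in the screw's socket, the screw not yet turned (z of key_tip in the frame of socket below 0.003 m and horizontal distance between key_tip and socket below 0.003 m and angle between key_tip's own z axis and vertical below 0.1 rad and value of joint screw between -0.4 and 0.4 rad), for 0.1 s.
2. the key, still home, has turned the screw clockwise by an eighth of a turn (35 to 57 degrees) (z of key_tip in the frame of socket below 0.004 m and horizontal distance between key_tip and socket below 0.003 m and value of joint screw between 0.61 and 1 rad), for 0.1 s.
At the end, for the whole second after the job is handed in: The key stands by itself in the socket, its tip within 3 mm of the socket's floor and of its axis and within 0.1 rad of upright, at rest; the screw stands turned clockwise by an eighth of a turn from its start (0.61 to 1.0 rad); nothing is held (z of key_tip in the frame of socket below 0.003 m and horizontal distance between key_tip and socket below 0.003 m and angle between key_tip's own z axis and vertical below 0.1 rad and value of joint screw between 0.61 and 1 rad and linear speed of key below 0.02 m/s); the robot touches nothing.
It fails at once if the key is pressed on the screw or the clamp block with more than 30 N while it is not home, or with more than 45 N at any time ((z of key_tip in the frame of socket above 0.004 m and (contact force between key and screw above 30 N or contact force between key and rest above 30 N)) or contact force between key and screw above 45 N or contact force between key and rest above 45 N).
It fails at once if the tin, collar, push block or bottle is moved by more than 30 mm (distance of any of grease_tin_center, collar_center, push_block_center, oil_bottle_center from where it was at the start of the episode above 0.03 m).
It also fails if it takes over 72 s, if anything falls off the work surface, if the arm or the gripper's body presses on something with over 40 N, if the wrist force passes 120 N, or if a joint passes its speed limit or range.

## Working session

There is one attempt and no reset: what is moved stays moved. The work goes in short steps, Python scripts to look and compute and a tool call to move; the robot and the scene stay as the last step left them, time stands still between calls to the robot, and variables do not carry over. Pictures are saved under pics/ and viewed, and the job is handed in when it is done.

Besides the shell and the picture viewer there is one more tool, called after "Emit:" as a command line: name --argument value ..., lists and objects as JSON in quotes. send_rows: Moves the arm, as the interface text tells. Its arguments: {"type":"object","properties":{"moves":{"type":"array","items":{"type":"number"}}},"required":["moves"]}

```bash
mkdir -p pics; cat > h.py <<'E'
import numpy as np,cv2
from rig import read_state,capture,hand_in
def cap(n,save=None):
    c=capture(n); p=np.array(c['pixels'],np.uint8); c['pixels']=p
    if save: cv2.imwrite('pics/'+save+'.png',p[:,:,::-1])
    f=192/np.tan(np.radians(c['vertical_fov'])/2)
    c['K']=np.array([[f,0,c['cx']],[0,f,c['cy']],[0,0,1.]])
    c['R']=cv2.Rodrigues(np.array(c['rvec'],float))[0]; c['t']=np.array(c['tvec'],float).ravel()
    return c
def ray(c,u,v):
    d=c['R'].T@np.linalg.inv(c['K'])@np.array([u,v,1.]); return -c['R'].T@c['t'],d
def onz(c,u,v,z):
    o,d=ray(c,u,v); return o+d*(z-o[2])/d[2]
def proj(c,X):
    p=c['K']@(c['R']@np.array(X,float)+c['t']); return p[:2]/p[2]
E
python3 - <<'E'
from h import *
import pickle
for n in ['side','top','wrist']:
    c=cap(n,n+'0'); pickle.dump(c,open(n+'0.pkl','wb')); print(n,c['vertical_fov'],-c['R'].T@c['t'],c['R'][2])
s=read_state();print(s['time_s'],s['position'],s['tcp_rot'],s['force'],s['opening'])
E
```

```text
side 42.9804256550338 [-0.13356028 -0.96136343  0.86923592] [ 0.4737581   0.67610792 -0.56429721]
top 53.94417894463236 [ 0.35414028 -0.00336459  1.12649571] [ 0.17978571 -0.02115043 -0.9834784 ]
wrist 60.86998600269104 [0.13172671 0.61628968 0.38381402] [ 0.26579772 -0.09334137 -0.95949933]
0.15 [0.20623068 0.58940816 0.22176125] [[-9.43824883e-01  3.30445040e-01 -8.15514949e-04]
 [ 3.30445924e-01  9.43823782e-01 -1.46958302e-03]
 [ 2.84085984e-04 -1.65651261e-03 -9.99998588e-01]] [-0.86468164  0.27637018  0.28092154] 0.9971273161730775
```

View pics/side0.png

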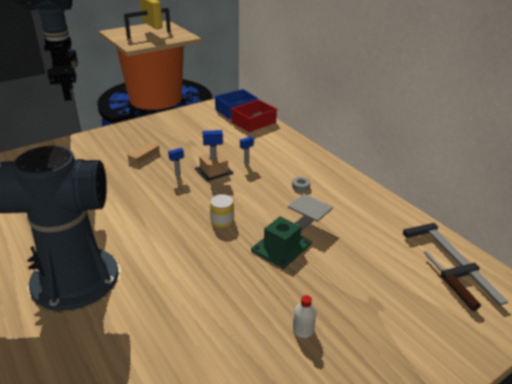

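View pics/top0.png

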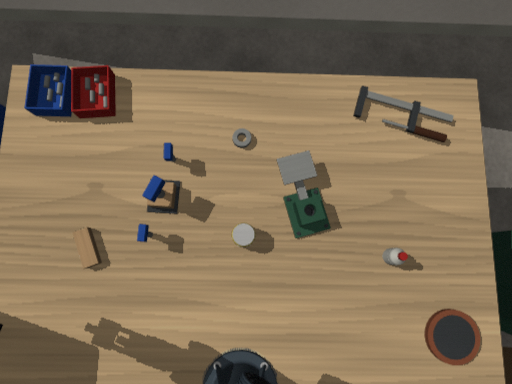

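View pics/wrist0.png

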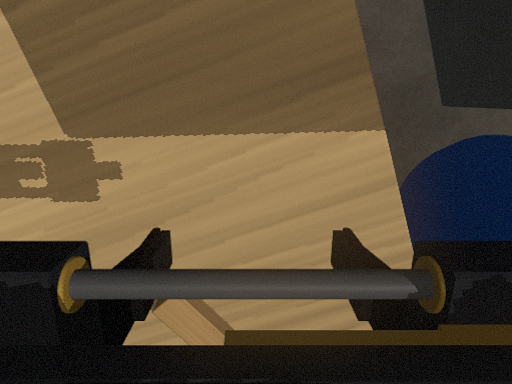

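Candidates for the key: top-view blue blocks at (154,188), (168,151) and (143,232). The one at (154,188) looks the largest and is the only one in a wooden holder. I'll confirm with an enlarged crop and measure.

```bash
python3 - <<'E'
from h import *
import pickle
t=pickle.load(open('top0.pkl','rb'));s=pickle.load(open('side0.pkl','rb'))
a=cv2.resize(t['pixels'][130:250,120:200],None,fx=5,fy=5,interpolation=2)[:,:,::-1]
b=cv2.resize(s['pixels'][120:190,150:270],None,fx=5,fy=5,interpolation=2)[:,:,::-1]
cv2.imwrite('pics/crop_a.png',a);cv2.imwrite('pics/crop_b.png',b)
g=cv2.resize(t['pixels'][145:245,270:340],None,fx=6,fy=6,interpolation=2)[:,:,::-1]
cv2.imwrite('pics/crop_g.png',g)
for c in (t,s):
    h=cv2.cvtColor(c['pixels'],cv2.COLOR_RGB2HSV)
    m=((h[:,:,0]>105)&(h[:,:,0]<130)&(h[:,:,1]>150)&(h[:,:,2]>50)).astype(np.uint8)
    for k in cv2.findContours(m,0,1)[0]:
        if cv2.contourArea(k)>20:print(cv2.contourArea(k),cv2.minAreaRect(k))
E
```

```text
93.5 ((141.74615478515625, 232.53079223632812), (7.069979667663574, 15.752410888671875), 7.125016689300537)
201.0 ((152.4458465576172, 187.51593017578125), (9.896278381347656, 22.984901428222656), 28.610462188720703)
88.0 ((167.5, 150.5), (15.0, 7.0), 90.0)
1665.0 ((45.95185089111328, 89.46942138671875), (38.31184005737305, 50.78487014770508), 5.856013774871826)
91.5 ((175.7692413330078, 154.34616088867188), (9.60969066619873, 12.355316162109375), 78.69007110595703)
78.0 ((246.5, 142.0), (10.0, 11.0), 90.0)
191.0 ((212.5, 137.5), (13.0, 17.0), 90.0)
75.0 ((118.0, 105.0), (6.0, 18.0), 90.0)
115.0 ((118.0, 96.0), (8.0, 18.0), 90.0)
481.5 ((233.2058868408203, 98.67646026611328), (24.625429153442383, 37.171043395996094), 53.84181594848633)
155.0 ((190.3941192626953, 93.02352905273438), (18.439088821411133, 16.161319732666016), 77.47119140625)
```

View pics/crop_a.png

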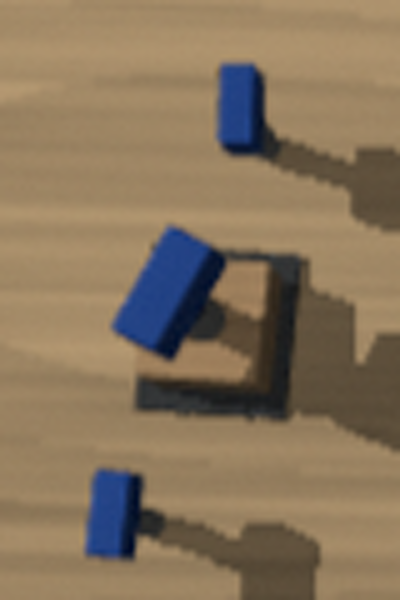

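View pics/crop_b.png

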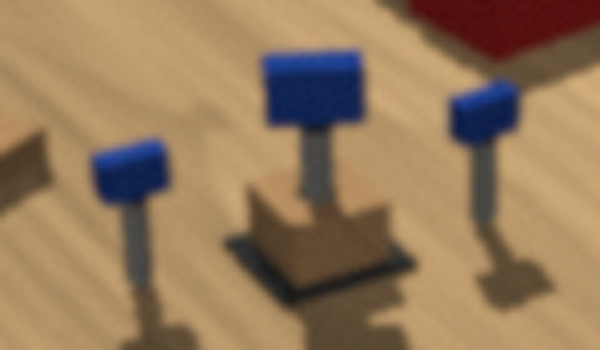

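View pics/crop_g.png

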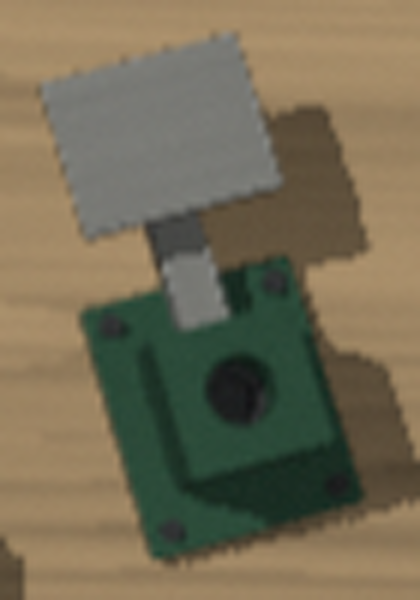

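Confirmed: the key in the holder is clearly the largest of the three (crop centre); the other two stand with no holder. Now coarse positions.

```bash
python3 - <<'E'
from h import *
import pickle
t=pickle.load(open('top0.pkl','rb'));s=pickle.load(open('side0.pkl','rb'))
f=lambda u,v,k,ou,ov:((u+.5)/k-.5+ou,(v+.5)/k-.5+ov)
print('key top c',onz(t,152.5,187.5,.145))
print('from side',onz(s,212.5,137.5,.13))
for p in [(172,227),(224,258),(165,357),(113,327)]: print(onz(t,*f(*p,5,120,130),.14))
print('mouth',onz(t,*f(240,389,6,270,145),.07))
for p in [(40,85),(237,32),(282,185),(88,240)]: print('plate',onz(t,*f(*p,6,270,145),.066))
for n,u,v,z in [('tin',244,235,.07),('collar',242,138,.02),('block',88,248,.03),('bottle',397,257,.1),('bluesm1',142,232,.1),('bluesm2',167.5,150.5,.1)]: print(n,onz(t,u,v,z))
E
```

```text
key top c [0.53393292 0.24186691 0.145     ]
from side [0.5306765 0.2334312 0.13     ]
[0.56873931 0.24141911 0.14      ]
[0.5525932  0.21288569 0.14      ]
[0.4988122  0.24043836 0.14      ]
[0.51413719 0.26870327 0.14      ]
mouth [ 0.49516713 -0.18540144  0.07      ]
plate [ 0.64187774 -0.08994898  0.066     ]
plate [ 0.67104708 -0.18593396  0.066     ]
plate [ 0.59517552 -0.20714383  0.066     ]
plate [ 0.56590549 -0.11360392  0.066     ]
tin [ 0.41927406 -0.00151892  0.07      ]
collar [0.71710359 0.01169598 0.02      ]
block [0.37578022 0.44105861 0.03      ]
bottle [ 0.36681171 -0.4166316   0.1       ]
bluesm1 [0.41976692 0.27301871 0.1       ]
bluesm2 [0.64861157 0.21840785 0.1       ]
```

Emit:
send_rows --moves '[0, 0, -0.5, 2, -2.2, 0.6, 1, 0, 0, -0.5, 2, -2.2, 0.6, 1, 0, 0, -0.5, 2, -2.2, 0.6, 1, 0, 0, -0.5, 2, -2.2, 0.6, 1, 0, 0, -0.5, 2, -2.2, 0.6, 1, 0, 0, -0.5, 2, -2.2, 0.6, 1, 0, 0, -0.5, 2, -2.2, 0.6, 1, 0, 0, -0.5, 2, -2.2, 0.6, 1, 0, 0, -0.5, 2, -2.2, 0.6, 1, 0, 0, -0.5, 2, -2.2, 0.6, 1, 0, 0, -0.5, 2, -2.2, 0.6, 1, 0, 0, -0.5, 2, -2.2, 0.6, 1, 0, 0, -0.5, 2, -2.2, 0.6, 1, 0, 0, -0.5, 2, -2.2, 0.6, 1, 0, 0, 0, 1, -1, 0, 1, 0, 0, 0, 0, 0, 0, 1]'

```text
time_s: 1.75
position: [0.4975, 0.2708, 0.3061]
tcp_rot: [[-0.895, 0.445, -0.0], [0.445, 0.895, 0.0], [0.0, -0.0, -1.0]]
force: [-0.7, 0.5, 0.1]
opening: 1.003
```

```bash
python3 - <<'E'
from h import *
import pickle
c=cap('wrist','w1');pickle.dump(c,open('w1.pkl','wb'))
s=read_state();print(s['time_s'],s['position'],np.array(s['tcp_rot']),s['joint_positions'])
E
```

```text
1.8 [0.49617759 0.27168749 0.30591487] [[-8.95884740e-01  4.44283118e-01 -1.74484520e-03]
 [ 4.44283298e-01  8.95886298e-01  3.03875564e-04]
 [ 1.69818969e-03 -5.02968101e-04 -9.99998432e-01]] [ 1.73617992e+01  2.06353262e+01  8.46125976e+01  4.81239648e-02
  7.48423034e+01 -4.62733107e+01]
```

View pics/w1.png

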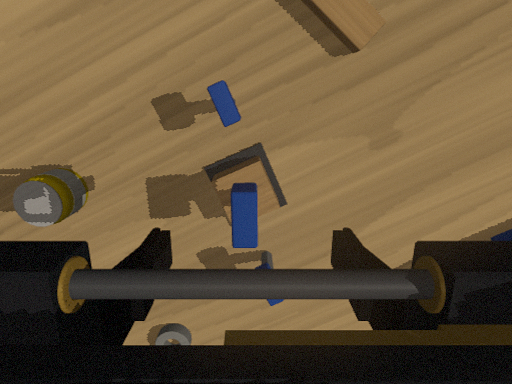

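The wrist view shows the key's handle at (245,215), with its top face at rows 190–247 and nearly aligned with the jaws.

```bash
python3 - <<'E'
from h import *
import pickle
c=pickle.load(open('w1.pkl','rb'));p=c['pixels']
cv2.imwrite('pics/w1c.png',cv2.resize(p[175:255,215:275],None,fx=7,fy=7,interpolation=0)[:,:,::-1])
h=cv2.cvtColor(p,cv2.COLOR_RGB2HSV)
print(h[185:250:4,244],h[215,225:262:2])
E
```

```text
[[118 107  62]
 [120 116  64]
 [111 188 106]
 [111 176 120]
 [110 177 117]
 [111 174 117]
 [110 191 115]
 [110 187 116]
 [110 195 115]
 [110 178 119]
 [111 171 121]
 [109 185 117]
 [111 180 116]
 [112 174 119]
 [110 174 119]
 [109 183 117]
 [ 18 125 145]] [[ 15 115  91]
 [ 18 128 128]
 [ 17 128 151]
 [167  32  72]
 [111 179 108]
 [111 180 119]
 [111 183 114]
 [111 171 118]
 [110 184 118]
 [110 171 121]
 [109 176 122]
 [112 177 118]
 [110 183 120]
 [112 172 120]
 [112 163 125]
 [111 165 124]
 [147  45 102]
 [ 17 137 136]
 [ 17 122 148]]
```

View pics/w1c.png

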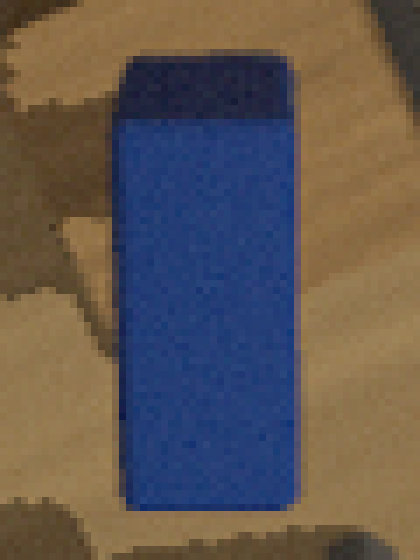

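```bash
cat >> h.py <<'E'
def bluetop(c,z,vmin=90):
    h=cv2.cvtColor(c['pixels'],cv2.COLOR_RGB2HSV)
    m=((h[:,:,0]>104)&(h[:,:,0]<120)&(h[:,:,1]>140)&(h[:,:,2]>vmin)).astype(np.uint8)
    k=max(cv2.findContours(m,0,1)[0],key=cv2.contourArea)
    W=np.array([onz(c,*q,z)[:2] for q in k[:,0].astype(float)]).astype(np.float32)
    r=cv2.minAreaRect((W*1000)); b=cv2.boxPoints(r)/1000
    e=b[1]-b[0]; e2=b[2]-b[1]; l=e if np.linalg.norm(e)>np.linalg.norm(e2) else e2
    print('center',np.array(r[0])/1000,'size',r[1],'long axis deg',np.degrees(np.arctan2(l[1],l[0]))%180, 'area px',cv2.contourArea(k))
    return np.array(r[0])/1000
E
python3 - <<'E'
from h import *
import pickle
c=pickle.load(open('w1.pkl','rb'))
bluetop(c,.147)
t=pickle.load(open('top0.pkl','rb'))
s=read_state();R=np.array(s['tcp_rot']);print(np.degrees(np.arctan2(R[1,0],R[0,0])),R.T@(-c['R'].T@c['t']-s['position']))
E
```

```text
center [0.53401111 0.24532736] size (24.999582290649414, 61.693599700927734) long axis deg 153.78264 area px 1276.0
153.62246551340553 [ 7.79875247e-02  1.49390744e-04 -1.62226048e-01]
```

Emit:
send_rows --moves '[0, 0, 0, 1, -0.7, -1, 1, 0, 0, 0, 1, -0.7, -1, 1, 0, 0, 0, 1, -0.7, -1, 1, 0, 0, 0.1, 0.7, -0.6, -1, 1, 0, 0, 0, 0, 0, 0, 1, 0, 0, 0, 0, 0, 0, 1]'

```text
time_s: 2.4
position: [0.5334, 0.2446, 0.2658]
tcp_rot: [[-0.897, 0.442, -0.002], [0.442, 0.897, -0.0], [0.001, -0.001, -1.0]]
force: [-0.4, -0.1, 0.2]
opening: 1.0
```

```bash
python3 - <<'E'
from h import *
c=cap('wrist','w2')
bluetop(c,.147)
s=read_state();print(s['position'])
E
```

```text
center [0.53436798 0.245468  ] size (25.70763397216797, 61.521331787109375) long axis deg 154.41507 area px 1800.0
[0.533415   0.24496041 0.26642201]
```

View pics/w2.png

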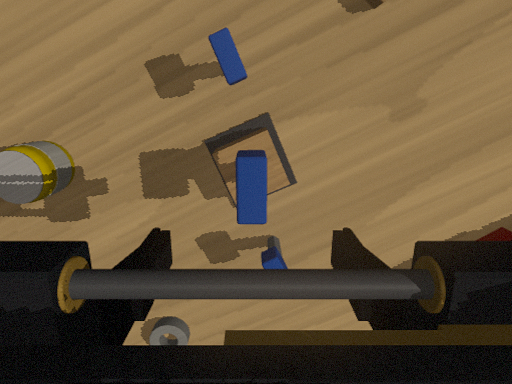

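The key handle at (252,188) is centred between the jaws. Descending and gripping.

Emit:
send_rows --moves '[0, 0, 0, 0.1, 0, -2, 1, 0, 0, 0, 0, 0, -2, 1, 0, 0, 0, 0, 0, -2, 1, 0, 0, 0, 0, 0, -2, 1, 0, 0, 0, 0, 0, -2, 1, 0, 0, 0, 0, 0, -2, 1, 0, 0, 0, 0, 0, -2, 1, 0, 0, 0, 0, 0, -1.9, 1, 0, 0, 0, 0, 0, 0, 1, 0, 0, 0, 0, 0, 0, -1, 0, 0, 0, 0, 0, 0, -1, 0, 0, 0, 0, 0, 0, -1, 0, 0, 0, 0, 0, 0, -1, 0, 0, 0, 0, 0, 0, -1, 0, 0, 0, 0, 0, 0, -1, 0, 0, 0, 0, 0, 0, -1, 0, 0, 0, 0, 0, 0, -1]'

```text
time_s: 4.15
position: [0.5345, 0.2448, 0.1075]
tcp_rot: [[-0.897, 0.442, -0.0], [0.442, 0.897, 0.0], [0.0, -0.0, -1.0]]
force: [-0.8, -0.3, 0.8]
opening: 0.356
```

```bash
python3 - <<'E'
from h import *
s=read_state();print(s['time_s'],s['position'],s['force'],s['moment'],s['opening'])
c=cap('wrist','w3');c=cap('side','s3')
cv2.imwrite('pics/s3c.png',cv2.resize(c['pixels'][90:200,150:280],None,fx=5,fy=5,interpolation=2)[:,:,::-1])
E
```

```text
4.15 [0.53449674 0.24484484 0.10753104] [-0.77097557 -0.33126753  0.80401393] [ 0.01346495 -0.00675854 -0.02074071] 0.3563897703443215
```

View pics/w3.png

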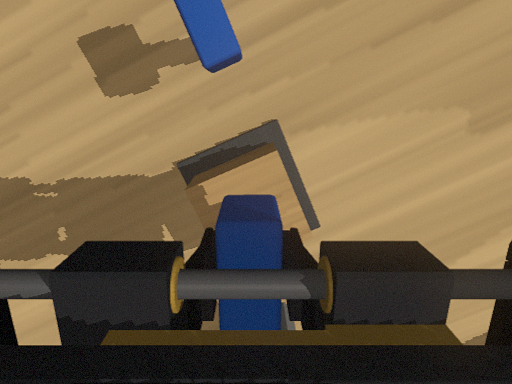

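View pics/s3c.png

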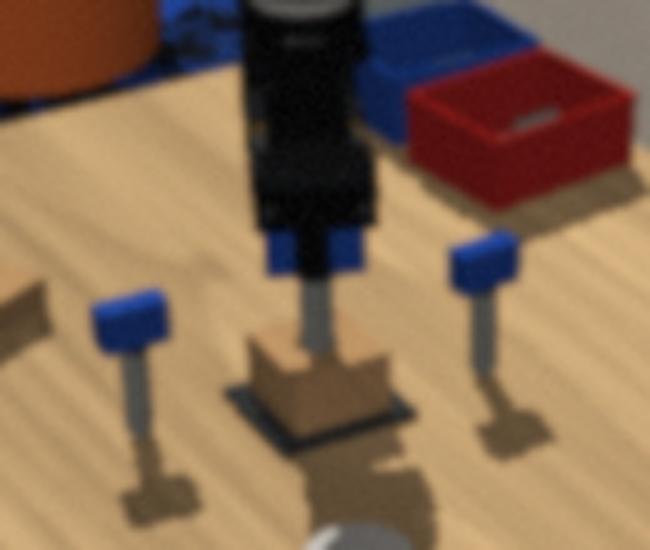

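Emit:
send_rows --moves '[0, 0, 0, 0, 0, 0.5, -1, 0, 0, 0, 0, 0, 1.5, -1, 0, 0, 0, 0, 0, 2, -1, 0, 0, 0, 0, 0, 2, -1, 0, 0, 0, 0, 0, 2, -1, 0, 0, 0, 0, 0, 2, -1, 0, 0, 0, 0, 0, 2, -1, 0, 0, 0, 0, 0, 2, -1, 0, 0, 0, 0, 0, 1, -1, 0, 0, 0, 0, 0, 0, -1]'

```text
time_s: 5.25
position: [0.5351, 0.2451, 0.2587]
tcp_rot: [[-0.897, 0.441, 0.003], [0.441, 0.897, 0.001], [-0.002, 0.002, -1.0]]
force: [0.1, -0.7, -3.5]
opening: 0.32
```

Emit:
send_rows --moves '[0, 0, 0, 0.2, -1, 0, -1, 0, 0, 0, 0.2, -2, 0, -1, 0, 0, 0, 0.3, -3, 0, -1, 0, 0, 0, 0.3, -3, 0, -1, 0, 0, 0, 0.3, -3, 0, -1, 0, 0, 0, 0.3, -3, 0, -1, 0, 0, 0, 0.3, -3, 0, -1, 0, 0, 0, 0.3, -3, 0, -1, 0, 0, 0, 0.3, -3, 0, -1, 0, 0, 0, 0.3, -3, 0, -1, 0, 0, 0, 0.3, -3, 0, -1, 0, 0, 0, 0.3, -3, 0, -1, 0, 0, 0, 0.2, -3, 0, -1, 0, 0, 0, 0.2, -3, 0, -1, 0, 0, 0, 0.2, -3, 0, -1, 0, 0, 0, 0.2, -3, 0, -1, 0, 0, 0, 0, -1.5, 0, -1, 0, 0, 0, 0, -0.5, 0, -1, 0, 0, 0, 0, 0, 0, -1, 0, 0, 0, 0, 0, 0, -1]'

```text
time_s: 7.25
position: [0.576, -0.2236, 0.2571]
tcp_rot: [[-0.898, 0.441, -0.001], [0.441, 0.898, 0.002], [0.002, 0.001, -1.0]]
force: [-0.8, -0.3, -3.4]
opening: 0.321
```

```bash
python3 - <<'E'
from h import *
import pickle
s=read_state();print(s['time_s'],s['position'],s['force'],s['moment'],s['opening'],s['joint_positions'])
c=cap('wrist','w4');pickle.dump(c,open('w4.pkl','wb'))
c=cap('side','s4');pickle.dump(c,open('s4.pkl','wb'))
E
```

```text
7.25 [ 0.57601378 -0.22361337  0.25710005] [-0.76538748 -0.25304484 -3.39135138] [ 0.03545939  0.05292343 -0.01424037] 0.3208481557518292 [-3.15875557e+01  2.76718593e+01  8.08097354e+01  4.61618701e-02
  7.16307829e+01 -9.54504646e+01]
```

View pics/w4.png

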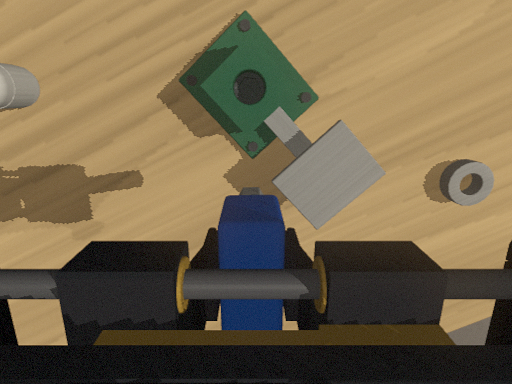

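View pics/s4.png

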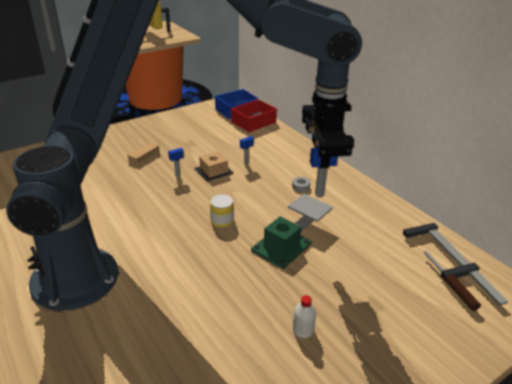

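The key is held upright, and the wrist view shows the mouth at about (249,86). Enlarging the mouth.

```bash
python3 - <<'E'
from h import *
import pickle
c=pickle.load(open('w4.pkl','rb'));p=c['pixels']
q=cv2.resize(p[50:130,205:295],None,fx=8,fy=8,interpolation=2)[:560]
q=np.clip((q/255.)**0.5*255,0,255).astype(np.uint8)
cv2.imwrite('pics/w4c.png',q[:,:,::-1])
q=p[165:215,225:285];q=cv2.resize(q,None,fx=8,fy=8,interpolation=2);cv2.imwrite('pics/w4k.png',q[:,:,::-1])
E
```

```text
(no output)
```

View pics/w4c.png

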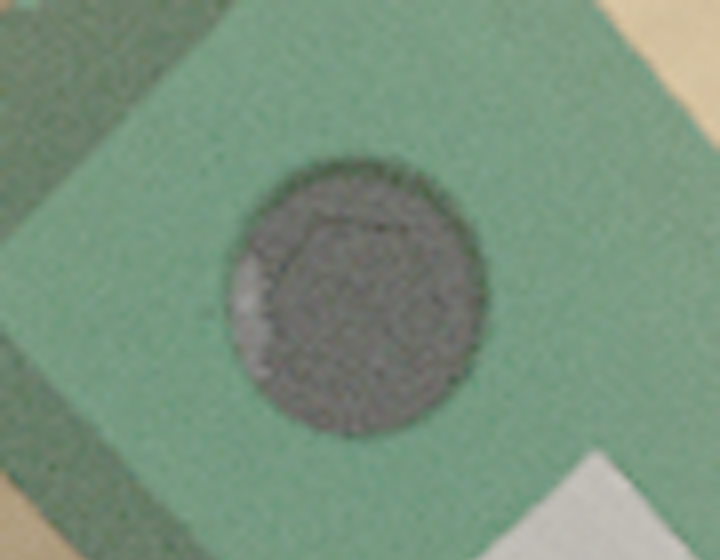

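View pics/w4k.png

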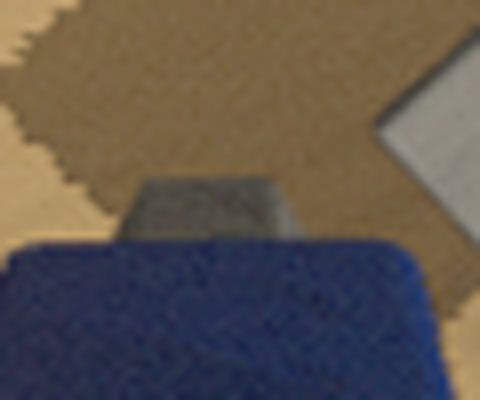

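The mouth is a circle centred at crop (357,296), and the socket's hexagon edge shows faintly, with corners near (320,218), (405,230) and (270,290). Fitting both.

```bash
python3 - <<'E'
from h import *
import pickle
c=pickle.load(open('w4.pkl','rb'));p=c['pixels']
sub=p[50:130,205:295]
big=cv2.resize(sub,None,fx=8,fy=8,interpolation=2).astype(float)
# rim: green brightness drop -- use green channel minus red and brightness
g=cv2.GaussianBlur(big[:,:,1],(0,0),4)
cx,cy=357,296
pts=[]
for a in np.arange(0,2*np.pi,.08):
    r=np.arange(100,175);u=cx+r*np.cos(a);v=cy+r*np.sin(a)
    pr=g[v.astype(int),u.astype(int)];d=np.gradient(pr);i=np.argmax(d)
    pts.append((u[i],v[i]))
P=np.array(pts);cv=lambda u,v:((u+.5)/8-.5+205,(v+.5)/8-.5+50)
W=np.array([onz(c,*cv(*q),.07)[:2] for q in P])
for it in range(3):
    A=np.c_[2*W,np.ones(len(W))];x=np.linalg.lstsq(A,(W**2).sum(1),rcond=None)[0];r=np.sqrt(x[2]+x[0]**2+x[1]**2)
    e=np.linalg.norm(W-x[:2],axis=1)-r;W=W[abs(e)<max(.0008,2*e.std())]
print('mouth',x[:2],'r',r,len(W),e.std())
# block top corners? plate
C=x[:2]
cor=[onz(c,*cv(*q),.038)[:2] for q in [(320,218),(405,230),(270,290)]]
for q in cor: d=q-C;print('corner',np.linalg.norm(d),np.degrees(np.arctan2(d[1],d[0]))%60)
for i,j in((0,1),(0,2)):d=cor[j]-cor[i];print('edge',np.linalg.norm(d),np.degrees(np.arctan2(d[1],d[0]))%60)
t=pickle.load(open('top0.pkl','rb'))
print('proj mouth in top',proj(t,[*C,.07]))
E
```

```text
mouth [ 0.49473118 -0.18470814] r 0.01707338151330786 75 0.0002344582417198
corner 0.012677679453986944 57.534001354269805
corner 0.012026771629107784 0.5209704838869982
corner 0.012275660518319971 53.53492745672155
edge 0.011804280560864543 56.25004780370282
edge 0.011720437892364802 57.26996504201353
proj mouth in top [309.34049183 209.56407924]
```

```bash
python3 - <<'E'
from h import *
import pickle
c=pickle.load(open('s4.pkl','rb'))
T=np.array([.576,-.2236,.2571])
for dz in (-.095+.019+.074,-.05,-.08,-.097): print(dz,proj(c,T+[0,0,dz]))
cv2.imwrite('pics/s4c.png',cv2.resize(c['pixels'][140:205,290:355],None,fx=9,fy=9,interpolation=2)[:,:,::-1])
k=cap('top','t4')
print(proj(k,T+[0,0,-.097]))
E
```

```text
-0.0020000000000000018 [321.90096753 163.45054783]
-0.05 [320.06008042 179.99115778]
-0.08 [318.95084813 189.95775411]
-0.097 [318.33578033 195.48421816]
[329.6177372  174.91415015]
```

View pics/s4c.png

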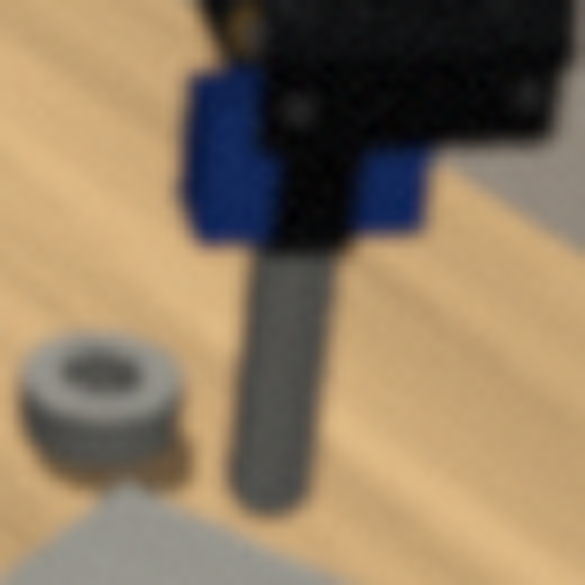

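```bash
python3 - <<'E'
from h import *
import pickle
c=pickle.load(open('s4.pkl','rb'))
print(proj(c,[.4947,-.1847,.07]))
b=cv2.resize(c['pixels'][210:270,250:320],None,fx=9,fy=9,interpolation=2)
cv2.imwrite('pics/s4m.png',b[:,:,::-1])
u,v=proj(c,[.4947,-.1847,.07]);print((u-250+.5)*9-.5,(v-210+.5)*9-.5)
E
```

```text
[281.69308423 226.14626993]
289.2377581085715 149.31642940290004
```

View pics/s4m.png

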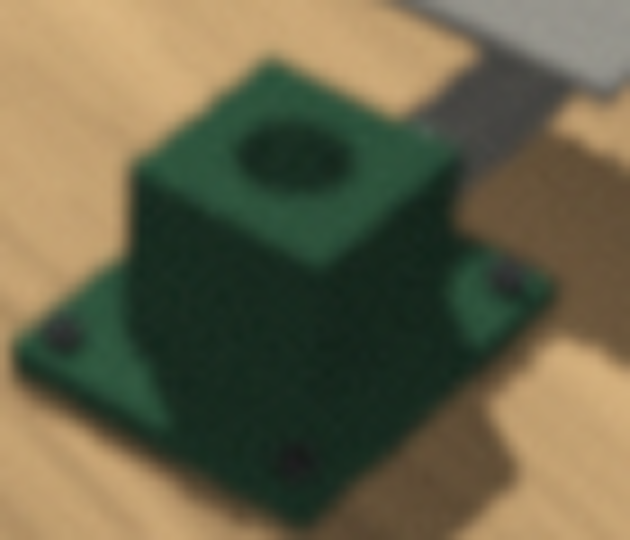

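Emit:
send_rows --moves '[0, 0, -1, -1, 0.5, 0, -1, 0, 0, -1, -1.5, 0.7, 0, -1, 0, 0, -1, -1.5, 0.7, 0, -1, 0, 0, -1, -1.5, 0.7, 0, -1, 0, 0, -1, -1.5, 0.7, 0, -1, 0, 0, -1, -1.1, 0.6, 0, -1, 0, 0, -1, 0, 0, -1.5, -1, 0, 0, 0, 0, 0, -2, -1, 0, 0, 0, 0, 0, -2, -1, 0, 0, 0, 0, 0, -1.5, -1, 0, 0, 0, 0, 0, 0, -1, 0, 0, 0, 0, 0, 0, -1, 0, 0, 0, 0, 0, 0, -1]'

```text
time_s: 8.7
position: [0.4962, -0.1864, 0.1887]
tcp_rot: [[-0.837, 0.548, 0.002], [0.548, 0.837, -0.001], [-0.002, 0.0, -1.0]]
force: [0.3, 0.7, -2.9]
opening: 0.313
```

```bash
python3 - <<'E'
from h import *
s=read_state();R=np.array(s['tcp_rot']);print(s['time_s'],s['position'],np.degrees(np.arctan2(R[1,0],R[0,0])),s['force'],s['moment'],s['joint_positions'])
c=cap('side','s5');
cv2.imwrite('pics/s5c.png',cv2.resize(c['pixels'][160:270,230:340],None,fx=5,fy=5,interpolation=2)[:,:,::-1])
E
```

```text
8.7 [ 0.49622067 -0.18644302  0.18866578] 146.80026261444078 [ 0.31158428  0.6944706  -2.93889373] [-0.07055555 -0.01329499  0.01385856] [-3.26805284e+01  2.55105660e+01  9.78606270e+01  1.90236194e-03
  5.64896077e+01 -8.94818429e+01]
```

View pics/s5c.png

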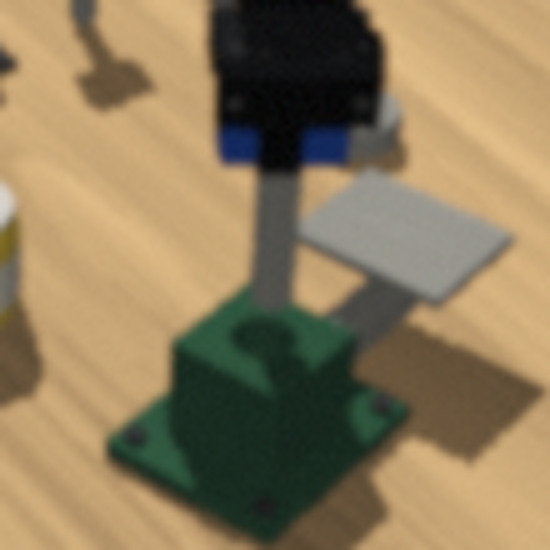

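Emit:
send_rows --moves '[0, 0, 0, -0.13, 0.15, 0, -1, 0, 0, 0, 0, 0, -1, -1, 0, 0, 0, 0, 0, -1, -1, 0, 0, 0, 0, 0, -1, -1, 0, 0, 0, 0, 0, -1, -1, 0, 0, 0, 0, 0, -0.5, -1, 0, 0, 0, 0, 0, 0, -1, 0, 0, 0, 0, 0, 0, -1]'

```text
time_s: 9.55
position: [0.4943, -0.1847, 0.1424]
tcp_rot: [[-0.837, 0.548, -0.0], [0.548, 0.837, 0.0], [0.0, -0.0, -1.0]]
force: [-0.3, 0.0, -3.1]
opening: 0.318
```

```bash
python3 - <<'E'
from h import *
s=read_state();R=np.array(s['tcp_rot']);print(s['time_s'],s['position'],np.degrees(np.arctan2(R[1,0],R[0,0])),s['force'],s['moment'])
E
```

```text
9.55 [ 0.49431983 -0.18470797  0.14239987] 146.80229715336478 [-0.28302166  0.01952554 -3.06737039] [-0.02139958 -0.04163726  0.01096297]
```

Tip about 7 mm above the screw head. Easing down in 1–2 mm steps.

Emit:
send_rows --moves '[0, 0, 0, 0, 0, -0.2, -1, 0, 0, 0, 0, 0, -0.2, -1, 0, 0, 0, 0, 0, -0.1, -1, 0, 0, 0, 0, 0, 0, -1]'

```text
time_s: 9.95
position: [0.4941, -0.1846, 0.1375]
tcp_rot: [[-0.837, 0.548, -0.0], [0.548, 0.837, 0.0], [0.0, 0.0, -1.0]]
force: [0.3, 0.2, -4.3]
opening: 0.319
```

Emit:
send_rows --moves '[0, 0, 0, 0, 0, -0.2, -1, 0, 0, 0, 0, 0, -0.1, -1, 0, 0, 0, 0, 0, 0, -1]'

```text
time_s: 10.25
position: [0.4941, -0.1845, 0.1344]
tcp_rot: [[-0.837, 0.548, -0.0], [0.548, 0.837, 0.0], [0.0, -0.0, -1.0]]
force: [-0.1, 0.9, -3.7]
opening: 0.314
```

Emit:
send_rows --moves '[0, 0, 0, 0, 0, -0.1, -1, 0, 0, 0, 0, 0, -0.1, -1, 0, 0, 0, 0, 0, 0, -1]'

```text
time_s: 10.55
position: [0.4941, -0.1846, 0.1324]
tcp_rot: [[-0.837, 0.548, -0.0], [0.548, 0.837, 0.0], [0.0, -0.0, -1.0]]
force: [-0.4, 0.2, -4.0]
opening: 0.319
```

Emit:
send_rows --moves '[0, 0, 0, 0, 0, -0.1, -1, 0, 0, 0, 0, 0, -0.1, -1, 0, 0, 0, 0, 0, 0, -1]'

```text
time_s: 10.85
position: [0.4942, -0.1847, 0.1304]
tcp_rot: [[-0.837, 0.547, 0.0], [0.547, 0.837, -0.0], [-0.0, -0.0, -1.0]]
force: [0.2, 0.4, -3.6]
opening: 0.323
```

Emit:
send_rows --moves '[0, 0, 0, 0, 0, -0.1, -1, 0, 0, 0, 0, 0, 0, -1]'

```text
time_s: 11.05
position: [0.4943, -0.1848, 0.1295]
tcp_rot: [[-0.837, 0.547, 0.0], [0.547, 0.837, -0.0], [-0.0, -0.0, -1.0]]
force: [-0.6, -0.2, -4.0]
opening: 0.32
```

Emit:
send_rows --moves '[0, 0, 0, 0, 0, -0.05, -1, 0, 0, 0, 0, 0, 0, -1]'

```text
time_s: 11.25
position: [0.4943, -0.1849, 0.1291]
tcp_rot: [[-0.837, 0.547, 0.0], [0.547, 0.837, -0.001], [-0.0, -0.0, -1.0]]
force: [-0.5, -1.2, -3.0]
opening: 0.317
```

Emit:
send_rows --moves '[0, 0, 0, 0, 0, -0.05, -1, 0, 0, 0, 0, 0, 0, -1]'

```text
time_s: 11.45
position: [0.4943, -0.1849, 0.1286]
tcp_rot: [[-0.837, 0.547, 0.0], [0.547, 0.837, -0.001], [-0.0, -0.0, -1.0]]
force: [-0.0, -0.6, -3.2]
opening: 0.321
```

Emit:
send_rows --moves '[0, 0, 0, 0, 0, -0.05, -1, 0, 0, 0, 0, 0, 0, -1]'

```text
time_s: 11.65
position: [0.4943, -0.1849, 0.1281]
tcp_rot: [[-0.837, 0.547, 0.0], [0.547, 0.837, -0.001], [-0.0, -0.0, -1.0]]
force: [-0.1, -1.5, -2.8]
opening: 0.322
```

Emit:
send_rows --moves '[0, 0, 0, 0, 0, -0.05, -1, 0, 0, 0, 0, 0, 0, -1]'

```text
time_s: 11.85
position: [0.4943, -0.1849, 0.1276]
tcp_rot: [[-0.837, 0.547, 0.0], [0.547, 0.837, -0.0], [-0.0, -0.0, -1.0]]
force: [0.1, -2.0, -2.7]
opening: 0.321
```

Emit:
send_rows --moves '[0, 0, 0, 0, -0.03, -0.05, -1, 0, 0, 0, 0, 0, 0, -1]'

```text
time_s: 12.05
position: [0.4943, -0.185, 0.127]
tcp_rot: [[-0.837, 0.548, 0.0], [0.548, 0.837, -0.0], [-0.0, 0.0, -1.0]]
force: [0.2, -1.4, -3.4]
opening: 0.316
```

Emit:
send_rows --moves '[0, 0, 0, 0, 0, -0.05, -1, 0, 0, 0, 0, 0, 0, -1]'

```text
time_s: 12.25
position: [0.4943, -0.185, 0.1265]
tcp_rot: [[-0.837, 0.548, 0.0], [0.548, 0.837, -0.0], [-0.0, 0.0, -1.0]]
force: [0.1, -1.7, -2.6]
opening: 0.319
```

Emit:
send_rows --moves '[0, 0, 0, 0, 0, -0.05, -1, 0, 0, 0, 0, 0, 0, -1]'

```text
time_s: 12.45
position: [0.4943, -0.185, 0.126]
tcp_rot: [[-0.837, 0.548, 0.0], [0.548, 0.837, -0.0], [-0.0, 0.0, -1.0]]
force: [-0.9, -1.8, -2.8]
opening: 0.32
```

Emit:
send_rows --moves '[0, 0, 0, 0, -0.03, -0.1, -1, 0, 0, 0, 0, 0, -0.1, -1, 0, 0, 0, 0, 0, 0, -1]'

```text
time_s: 12.75
position: [0.4941, -0.1851, 0.1238]
tcp_rot: [[-0.837, 0.548, -0.0], [0.548, 0.837, 0.0], [0.0, 0.0, -1.0]]
force: [-0.1, -1.4, -4.9]
opening: 0.321
```

Emit:
send_rows --moves '[0, 0, 0, 0, 0, -0.1, -1, 0, 0, 0, 0, 0, -0.1, -1, 0, 0, 0, 0, 0, 0, -1]'

```text
time_s: 13.05
position: [0.4941, -0.185, 0.1218]
tcp_rot: [[-0.837, 0.548, -0.0], [0.548, 0.837, 0.0], [0.0, 0.0, -1.0]]
force: [1.2, -1.9, -3.8]
opening: 0.316
```

Emit:
send_rows --moves '[0, 0, 0, 0, 0, -0.1, -1, 0, 0, 0, 0, 0, -0.1, -1, 0, 0, 0, 0, 0, 0, -1]'

```text
time_s: 13.35
position: [0.4941, -0.1851, 0.1199]
tcp_rot: [[-0.837, 0.548, -0.0], [0.548, 0.837, 0.0], [0.0, 0.0, -1.0]]
force: [-0.4, -0.7, -4.3]
opening: 0.323
```

Dropping in freely (already 9 mm below the point where the step would sit on the rim). Continuing down to floor contact.

Emit:
send_rows --moves '[0, 0, 0, 0, 0, -0.1, -1, 0, 0, 0, 0, 0, 0, -1]'

```text
time_s: 13.55
position: [0.4941, -0.1851, 0.1189]
tcp_rot: [[-0.837, 0.548, -0.0], [0.548, 0.837, 0.0], [0.0, 0.0, -1.0]]
force: [0.7, -1.2, -4.2]
opening: 0.315
```

Emit:
send_rows --moves '[0, 0, 0, 0, 0, -0.1, -1, 0, 0, 0, 0, 0, 0, -1]'

```text
time_s: 13.75
position: [0.4941, -0.1851, 0.1179]
tcp_rot: [[-0.837, 0.548, -0.0], [0.548, 0.837, 0.0], [0.0, 0.0, -1.0]]
force: [-0.1, -0.6, -3.8]
opening: 0.319
```

Emit:
send_rows --moves '[0, 0, 0, 0, 0, -0.05, -1, 0, 0, 0, 0, 0, 0, -1]'

```text
time_s: 13.95
position: [0.4942, -0.1851, 0.1175]
tcp_rot: [[-0.837, 0.548, -0.0], [0.548, 0.837, 0.0], [0.0, 0.0, -1.0]]
force: [-0.2, -0.3, -4.4]
opening: 0.318
```

Emit:
send_rows --moves '[0, 0, 0, 0, 0, -0.03, -1, 0, 0, 0, 0, 0, 0, -1]'

```text
time_s: 14.15
position: [0.4942, -0.1852, 0.1175]
tcp_rot: [[-0.837, 0.548, 0.0], [0.548, 0.837, 0.0], [-0.0, 0.0, -1.0]]
force: [-1.3, 0.4, -1.1]
opening: 0.316
```

Emit:
send_rows --moves '[0, 0, 0, 0, 0, -0.03, -1, 0, 0, 0, 0, 0, 0, -1]'

```text
time_s: 14.35
position: [0.4943, -0.1852, 0.1175]
tcp_rot: [[-0.837, 0.547, 0.0], [0.547, 0.837, -0.0], [-0.0, 0.0, -1.0]]
force: [-0.4, 0.7, 4.3]
opening: 0.32
```

```bash
python3 - <<'E'
from h import *
s=read_state();R=np.array(s['tcp_rot']);print(s['time_s'],s['position'],np.degrees(np.arctan2(R[1,0],R[0,0])),s['force'],s['moment'])
c=cap('side','s6');
cv2.imwrite('pics/s6c.png',cv2.resize(c['pixels'][160:270,230:340],None,fx=5,fy=5,interpolation=2)[:,:,::-1])
E
```

```text
14.35 [ 0.49426761 -0.18522402  0.1174589 ] 146.80787448411047 [-0.44947068  0.74050481  4.32385306] [0.15636542 0.26713858 0.00041361]
```

View pics/s6c.png

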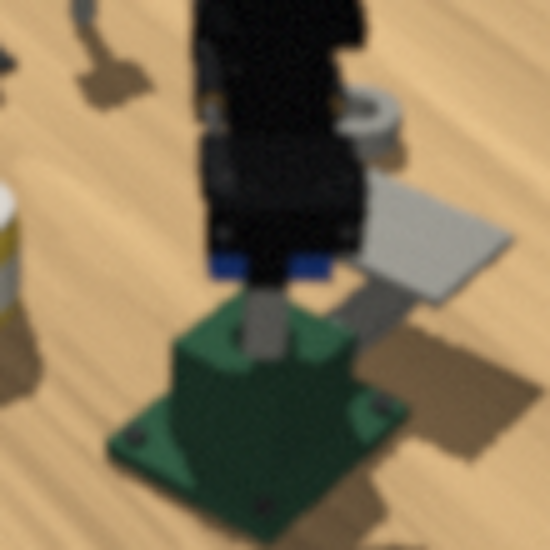

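Home: floor contact at TCP z 0.1175 (0.117 expected), about 8 N press. Turning clockwise 49° (45° plus play).

Emit:
send_rows --moves '[0, 0, -2, 0, 0, 0.03, -1, 0, 0, -3, 0, 0, 0, -1, 0, 0, -4, 0, 0, 0, -1, 0, 0, -4, 0, 0, 0, -1, 0, 0, -4, 0, 0, 0, -1, 0, 0, -4, 0, 0, 0, -1, 0, 0, 0, 0, 0, 0, -1]'

```text
time_s: 15.1
position: [0.4947, -0.185, 0.1174]
tcp_rot: [[-0.585, 0.811, 0.001], [0.811, 0.585, 0.0], [-0.0, 0.001, -1.0]]
force: [0.9, 1.1, 1.7]
opening: 0.319
```

```bash
python3 - <<'E'
from h import *
s=read_state();R=np.array(s['tcp_rot']);print(s['time_s'],s['position'],np.degrees(np.arctan2(R[1,0],R[0,0])),s['force'],s['moment'],s['opening'])
E
```

```text
15.1 [ 0.49469268 -0.185042    0.1174409 ] 125.78524308575247 [0.94945161 1.06851741 1.72036052] [ 0.30639942 -0.19197927  0.00414452] 0.3189182567158588
```

Emit:
send_rows --moves '[0, 0, -4, 0, 0, 0, -1, 0, 0, -4, 0, 0, 0, -1, 0, 0, -4, 0, 0, 0, -1, 0, 0, -4, 0, 0, 0, -1, 0, 0, -4, 0, 0, 0, -1, 0, 0, -4, 0, 0, 0, -1, 0, 0, -4, 0, 0, 0, -1, 0, 0, 0, 0, 0, 0, -1, 0, 0, 0, 0, 0, 0, -1]'

```text
time_s: 16.0
position: [0.4954, -0.185, 0.1175]
tcp_rot: [[-0.137, 0.991, 0.003], [0.991, 0.137, 0.0], [-0.0, 0.003, -1.0]]
force: [2.9, 3.6, 0.6]
opening: 0.319
```

```bash
python3 - <<'E'
from h import *
s=read_state();R=np.array(s['tcp_rot']);print(s['time_s'],s['position'],np.degrees(np.arctan2(R[1,0],R[0,0])),s['force'],s['moment'],s['opening'])
c=cap('wrist','w7')
E
```

```text
16.0 [ 0.49543058 -0.18501339  0.11746884] 97.87974472974231 [2.89373083 3.61312909 0.56026788] [ 0.75232214 -0.9650904  -0.00770275] 0.3194366396170009
```

View pics/w7.png

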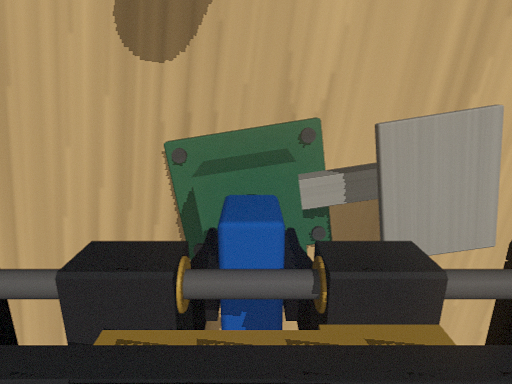

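The wrist view shows the handle upright, still between the pads at (251,215), and turned about 49°. There is some side load, so I'll ease it, then release.

Emit:
send_rows --moves '[0, 0, 0, 0.03, 0.04, 0, -1, 0, 0, 0, 0.02, 0.02, 0, -1, 0, 0, 0, 0, 0, 0, -1]'

```text
time_s: 16.35
position: [0.4955, -0.185, 0.1175]
tcp_rot: [[-0.136, 0.991, 0.002], [0.991, 0.136, -0.001], [-0.001, 0.002, -1.0]]
force: [4.4, 3.5, 0.1]
opening: 0.318
```

```bash
python3 - <<'E'
from h import *
s=read_state();print(s['time_s'],s['position'],s['force'],s['moment'])
E
```

```text
16.35 [ 0.49547697 -0.1849612   0.11748478] [4.37734137 3.49893036 0.1121599 ] [ 0.56933927 -1.12391186  0.03157535]
```

Emit:
send_rows --moves '[0, 0, 0, -0.05, 0, 0, -1, 0, 0, 0, 0, 0, 0, -0.2, 0, 0, 0, 0, 0, 0, -0.1, 0, 0, 0, 0, 0, 0, 0.1, 0, 0, 0, 0, 0, 0, 0.4, 0, 0, 0, 0, 0, 0, 0.7, 0, 0, 0, 0, 0, 0, 1, 0, 0, 0, 0, 0, 0, 1, 0, 0, 0, 0, 0, 0, 1, 0, 0, 0, 0, 0, 0, 1]'

```text
time_s: 17.35
position: [0.4942, -0.1846, 0.1173]
tcp_rot: [[-0.136, 0.991, -0.0], [0.991, 0.136, -0.0], [-0.0, -0.0, -1.0]]
force: [0.0, 0.3, 0.5]
opening: 0.963
```

```bash
python3 - <<'E'
from h import *
s=read_state();print(s['time_s'],s['position'],s['force'],s['moment'],s['opening'])
c=cap('wrist','w8')
E
```

```text
17.35 [ 0.49418808 -0.18461135  0.1172664 ] [0.01160411 0.27417802 0.49450345] [-0.1503055   0.02620121  0.03373679] 0.9633303277854386
```

View pics/w8.png

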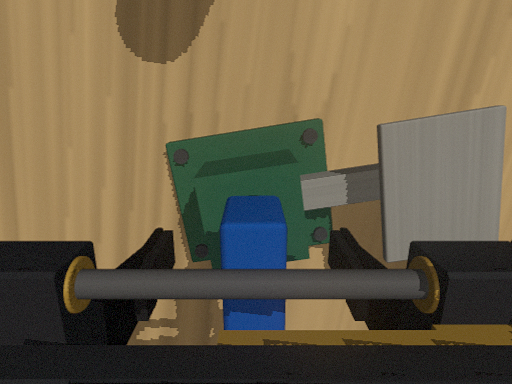

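The jaws are open and the handle stands between them. Rising straight up.

Emit:
send_rows --moves '[0, 0, 0, 0, 0, 0.5, 1, 0, 0, 0, 0, 0, 1, 1, 0, 0, 0, 0, 0, 2, 1, 0, 0, 0, 0, 0, 2, 1, 0, 0, 0, 0, 0, 2, 1, 0, 0, 0, 0, 0, 2, 1, 0, 0, 0, 0, 0, 2, 1, 0, 0, 0, 0, 0, 2, 1, 0, 0, 0, 0, 0, 2, 1, 0, 0, 0, 0, 0, 1, 1, 0, 0, 0, 0, 0, 0, 1, 0, 0, 0, 0, 0, 0, 1]'

```text
time_s: 18.6
position: [0.4938, -0.1843, 0.282]
tcp_rot: [[-0.136, 0.991, -0.0], [0.991, 0.136, 0.0], [0.0, -0.0, -1.0]]
force: [1.0, 0.2, -0.2]
opening: 1.001
```

```bash
python3 - <<'E'
from h import *
s=read_state();print(s['time_s'],s['position'],s['force'])
c=cap('wrist','w9');
for z in (.157,.158,.159): bluetop(c,z)
d=cap('side','s9')
cv2.imwrite('pics/s9c.png',cv2.resize(d['pixels'][160:270,230:340],None,fx=5,fy=5,interpolation=2)[:,:,::-1])
E
```

```text
18.6 [ 0.4938161  -0.18434772  0.28198176] [ 0.96567347  0.20182794 -0.23805215]
center [ 0.49377484 -0.18189088] size (25.891176223754883, 66.96239471435547) long axis deg 98.57079 area px 1948.0
center [ 0.49373386 -0.18162814] size (25.801006317138672, 66.72919464111328) long axis deg 98.57085 area px 1948.0
center [ 0.49369287 -0.18136536] size (25.710813522338867, 66.49606323242188) long axis deg 98.571106 area px 1948.0
```

View pics/w9.png

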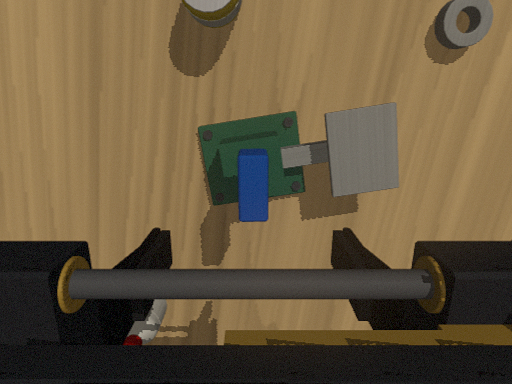

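View pics/s9c.png

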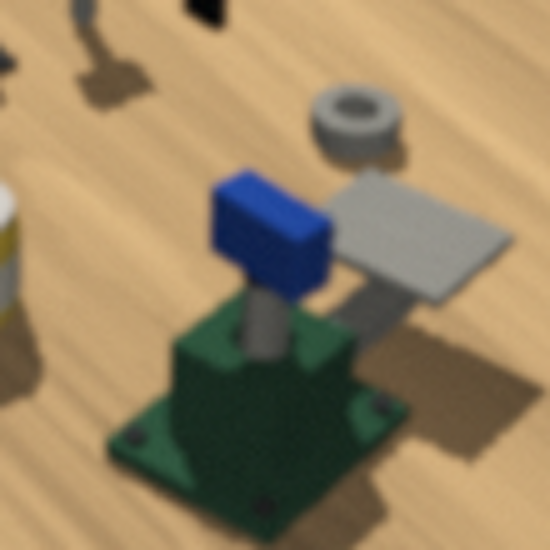

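```bash
python3 - <<'E'
from h import *
s=read_state();c=cap('side')
a=np.radians(98.0);x=np.array([np.cos(a),np.sin(a)]);y=np.array([-x[1],x[0]]);C=np.array([.4945,-.1848])
for tz in(.02,.032):
  for dz in (95,137):
    print(tz,dz,[((proj(c,[*(C+.032*i*x+.014*j*y),tz+dz/1000])-[230,160]+.5)*5-.5).round() for i,j in((1,1),(1,-1),(-1,1),(-1,-1))])
E
```

```text
0.02 95 [array([202., 247.]), array([240., 226.]), array([290., 305.]), array([329., 282.])]
0.02 137 [array([205., 180.]), array([244., 160.]), array([294., 237.]), array([334., 215.])]
0.032 95 [array([202., 228.]), array([241., 207.]), array([291., 286.]), array([330., 263.])]
0.032 137 [array([205., 161.]), array([245., 140.]), array([296., 217.]), array([336., 196.])]
```

The picture matches the home position: handle corners are within about 6 enlarged pixels (~1 px) of prediction, while a key 12 mm high would be off by 20. Handing in.

```bash
python3 -c "
from rig import hand_in;print(hand_in())"
```

```text
the job is handed in; nothing more can be done
None
```

I put the largest blue-handled key in the cap screw, turned the screw clockwise by about an eighth of a turn, let go and handed the job in at about 19 s. `hand_in` gives no verdict, and I could not read the screw angle directly.

- **Fitting:** The socket's edges were visible from above, so I turned the key 7° clockwise before lowering it. It went in without having to search for the match. It reached the floor at TCP height 0.1175 m (0.117 expected), pressed with about 8 N.
- **Turning:** I turned the tool 49°. The handle's measured angle changed by about 48°. Allowing for the play, the screw should stand at roughly 42–49°, within the 35–57° allowed.
- **After release:** The side view puts the handle within about 1 pixel of where a fully seated key should be, and it stands upright. A key 12 mm too high would be off by about 4 pixels. The arm is about 14 cm clear of the key and touches nothing, and I moved it only over the bystanders.
- **What disagreed:**
  - A side load of about 5 N built up during the turn. A small shift of the gripper did not clear it, but it disappeared on release.
  - The last wrist measurement put the handle centre 3 mm off the axis and 5 mm too long. I attribute this to the lit end face being counted with the top.

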